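Trip-test the carving bench's earth-leakage breaker

ROBOT

A 6-joint arm with a two-finger parallel gripper is mounted at the origin on the work surface. World frame = base frame: x ahead of the robot, y to its left, z up, the work surface at z = 0. Lengths are in m, angles in rad, forces in N, time in s.
With the tool pointing down it reaches from about 0.375 to 0.9 m from the base axis. Payload 3.1 kg.
Tool frame: the origin (TCP) lies on the centre line of the jaws, within the pads' length; the fingertips stand 22 mm ahead of it and the grasp point (between the pads) lies 3 mm ahead of it; z points along the fingers, x is the direction in which the jaws open and shut, and the axes are right-handed (so a half turn about z gives the same grasp; the last joint's range is limited). The gripper opens to 87 mm and grips with 3 to 60 N. Pads are 19 mm wide; open, the fingers measure 117 mm over their backs; the gripper's body (75 mm by 190 mm) begins 51 mm behind the grasp point.
Start: joints at [-1.47, 0.527, 1.433, -0, 1.181, -0.178], TCP at [0.173, -0.601, 0.245] pointing down, gripper open.
Joint ranges: [-3.08, 3.08], [-0.75, 2.2], [0.22, 2.44], [-1.43, 4.57], [0, 2.65], [-2.85, 2.85]. Speed limits (rad/s): [2.79, 2.79, 3.14, 3.14, 3.14, 3.14].

INTERFACE

Orientations are given as a unit quaternion [x, y, z, w].
In Python, from rig import robot, camera, order gives the robot as it stands.
- The arm moves only by the shell command python3 -m pendant 'ROWS' [OPENING] [FORCE]. ROWS is JSON, a list of rows, each a list of 2 entries, a list of its own where there are three numbers: the shift along the tool's x, y, z in mm, then the turn about the tool's z in degrees. A call has 1 to 8 rows; each row shifts and turns the commanded pose from where the row before left it, along the tool's axes as they then stand; what a row does not reach is not made up. A row lasts 1/8 s, in which the tool goes at most 62.5 mm and 10.7 degrees, less where a joint would pass 70% of its speed; a pose out of reach is approached as far as the arm can. A call with a gripper value outside its range is refused whole. OPENING is the finger opening in mm, from 0 to 87, set as the call begins (- or left out, the last holds). The fingers move at their own pace and stop on an object; FORCE is the grip in N (left out, the last holds). Time passes only in rows, so rows that do not move let the fingers close. It gives the time, the measured TCP pose, the force and the opening at its end, in the units of the state.
- robot.get_obs(): the state, without advancing time (a new reading comes with each control period).
- camera(name): name is "scene" or "top" or "wrist"; returns a dict with "pixels" (400x640x3 uint8, blue, green, red), "mtx" (3x3 intrinsics, pixels), "R" (3x3) and "t" (3): a world point X has camera coordinates R X + t. Camera axes: x right, y down, z forward; pixel columns grow to the right and rows downward; lengths in m; the calibration is good to about 2 mm. A picture is of the moment at which its call begins. There is no depth.
- order.hand_in(): hands the job in, once; it reports no verdict.
The state is a dict: "time": time; "q": joint angles; "joint_velocities": joint speeds; "joint_torque": joint torques, N m; "position": TCP position; "tool_rot": TCP orientation; "ft_force": force on the tool from outside, world axes, zero at the start; "moment": the same for the moment, N m; "grip_width": finger opening in m.
Only numpy, scipy, OpenCV 4.12 (cv2) and the standard library are available. Lean on these libraries where they do the work, as an engineer would, in place of code of your own. Each camera call takes 0.05 s, during which the arm holds its last target. There are 200 camera calls.

TASK

Open the bench power box and leave it tested for the electrician, who will inspect it uncovered: lift off the blue cover and stand it on one of its short ends on the table, leaning steeply (no more than about 30 degrees off upright) with its back against the grey tool case and its black rib facing out. Do the trip test on the uncovered breaker: press the yellow test button until the breaker lever drops by itself, and push the lever fully back up. Leave the tool case and the things lying about where they are.

Things in the scene. Friction and masses are not known exactly. Their poses are not given: they have to be found in the camera images.
- power_box: Grey electrical box fixed to the table, 200 (x) x 112 (y), 45 high in front (-x), 127 at the back. Origin: centre of the underside. Its face slopes 25 deg, looking up and to the front. On it a frame 147 (up the slope) x 85, 34 tall, holds the cover flush, hiding its edges. Under it, in a 121 x 58 opening, 30 below the frame's top: the breaker, red lever up the slope, yellow button below it.
- cover: Loose blue plate 128 (x) x 66 (y) x 10, about 0.09 kg, with a straight black rib across the middle of its outer side: 12 thick (x), 40 long (y), from z = 10 to 32. Origin: centre of the flat back side; z points out of the rib side. At the start it lies in the box's frame, back down, x up the slope.
- tool_case: Loose grey hard tool case lying flat, 160 deep (x) x 210 wide (y) x 95 high, 2.5 kg, upright flat sides, black handle and latches on the -x side. Origin: centre of its underside, z up. It stands beside the power box, on the left or on the right, with free table of at least 200 between them.
- lever (a joint): Breaker lever, rad: 0 fully up (on), 0.94 fully down (tripped). It snaps over centre: before 0.30 it springs back up, past that it falls by itself in some 0.3 s; raising it takes 2 to 4 N up the slope near the tip until it passes 0.30, then it goes up by itself. Pivot: on the breaker's centre line, 46 further up the slope than the button's axis, 6 below the breaker's front.
- lever_tip (a point): Middle of the free, rounded white end of the red lever, a bar 6 thick and 16 wide, its end 22 from the pivot, leaning 36 deg up the slope from the face's normal when up and 18 deg down the slope when down. At the point z points along the slope's outward normal and x up the slope while the lever is up; the frame turns with the lever.
- test_button (a joint): Test button, m: 0 out, 0.005 fully pressed; spring force 1 N growing to 3 N, plus about 1.5 N to move the lever; it trips the lever at about 0.004, so press it to the bottom.
- button_top (a point): Centre of the top of the yellow round test button, 14 across, standing 6 out of the breaker's front. z points out of the sloping face, x up the slope, y across. The button moves along -z.
- shell: Bystander: loose brown and pearl shell, a dish 132 across and 18 high. Origin: centre of its underside.
- rotary_tool: Bystander: loose grey rotary tool lying on the table, 186 long (x) and 49 thick. Origin on the table under it.
- vise: Bystander: red bench vise fixed to the table, about 260 long, 90 wide, 130 high. Origin: centre of its base's underside.
There are look-alikes about, which are no part of the job. Several things have the shape of the cover; the one meant has the colours described above.

How it is judged:
On the way, in this order (a step that is already met when the one before it is completed fails the run):
1. the test button is pressed in while the lever is still up or falling (value of joint test_button above 0.003 m and value of joint lever below 0.6 rad).
2. the lever has dropped (value of joint lever above 0.8 rad), for 0.1 s.
3. the lever is fully up again (value of joint lever below 0.1 rad), for 0.2 s.
At the end, for the whole second after the job is handed in: The lever is fully up (below 0.1 rad) and the button out; the cover is at rest, standing on a short end on the table and touching the tool case, leaning 55 to 86 degrees from flat (4 to 35 degrees off upright), rib side facing away from the case (value of joint lever below 0.1 rad and value of joint test_button below 0.0015 m and angle between cover's own z axis and vertical between 0.96 and 1.5 rad and (angle between cover's own x axis and vertical below 0.66 rad or angle between cover's own x axis and vertical above 2.48 rad) and height (world z) of cover below 0.08 m and contact force between cover and tool_case above 0.02 N and linear speed of cover below 0.02 m/s).
It fails at once if the tool case is shoved more than 3 cm (distance of tool_case from where it was at the start of the episode above 0.03 m).
It fails at once if the shell is moved more than 2 cm (distance of shell from where it was at the start of the episode above 0.02 m).
It fails at once if the rotary tool is moved more than 2 cm (distance of rotary_tool from where it was at the start of the episode above 0.02 m).
It also fails if it takes over 72 s, if anything falls off the work surface, if the arm or the gripper's body presses on something with over 40 N, if the wrist force passes 120 N, or if a joint passes its speed limit or range.

## Working session

There is one attempt and no reset: what is moved stays moved. The work goes in short steps, Python scripts to look and compute and a shell command to move; the robot and the scene stay as the last step left them, time stands still between calls to the robot, and variables do not carry over. Pictures are saved under pics/ and viewed, about 8 in all and at most 12, crops included, and the job is handed in when it is done.

```bash
mkdir -p pics; ls
python3 - <<'E'
from rig import robot,camera
import cv2,numpy as np
o=robot.get_obs();print(o['time'],o['position'],o['tool_rot'],o['grip_width'])
for n in ("scene","top"):
    c=camera(n);cv2.imwrite(f'pics/{n}0.png',c['pixels']);print(n,c['mtx'].tolist(),c['R'].round(3).tolist(),c['t'].round(3).tolist())
E
```

```text
pics
0.0 [ 0.1725586  -0.59999725  0.24357241] [ 7.98796541e-01 -6.01600298e-01 -7.25163179e-04 -8.01090924e-04] 0.08710721519562392
scene [[516.1297047508991, 0.0, 318.12226467725117], [0.0, 516.1297047508991, 193.27043396900586], [0.0, 0.0, 1.0]] [[-0.733, 0.681, 0.011], [0.558, 0.61, -0.563], [-0.39, -0.406, -0.827]] [0.413, -0.334, 1.891]
top [[434.85393702104807, 0.0, 313.9587795419891], [0.0, 434.85393702104807, 200.20583149459657], [0.0, 0.0, 1.0]] [[-0.008, -1.0, 0.002], [-0.985, 0.008, -0.173], [0.173, -0.003, -0.985]] [0.055, 0.624, 1.526]
```

View pics/scene0.png

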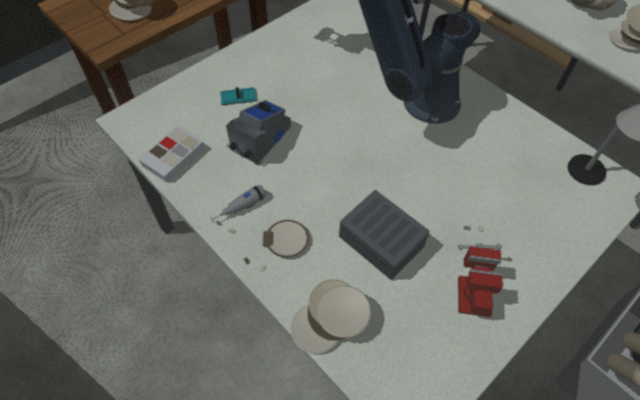

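View pics/top0.png

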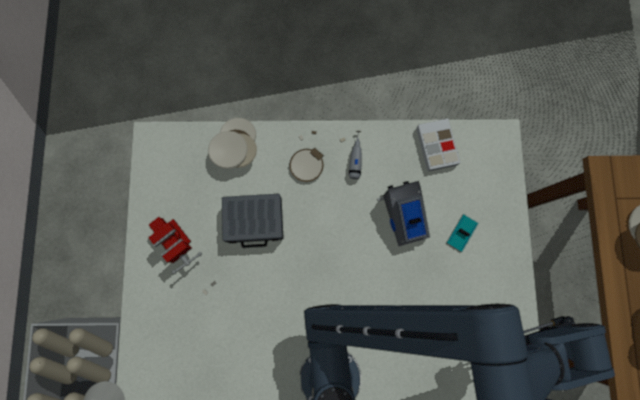

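Top view: the grey case is at (253,220), with its handle at the bottom (towards the robot). The power box is at (408,213) with a blue plate in its frame. The teal plate at (463,233) is a look-alike, being the wrong colour and lying loose on the table. The shell is at (306,165), the rotary tool at (355,158) and the vise at (172,245). I'll confirm with one enlarged crop.

```bash
cat > h.py <<'E'
from rig import robot,camera
import cv2,numpy as np
from scipy.spatial.transform import Rotation as Ro
def ray(c,u,v,z):
    "world point on plane z seen at pixel u,v"
    C=-c['R'].T@c['t']; d=c['R'].T@np.linalg.solve(c['mtx'],[u,v,1.]); return C+d*(z-C[2])/d[2]
def proj(c,X):
    p=c['mtx']@(c['R']@np.asarray(X,float)+c['t']); return p[:2]/p[2]
E
python3 - <<'E'
import cv2
im=cv2.imread('pics/top0.png')
a=cv2.resize(im[170:260,210:300],None,fx=4.4,fy=4.4,interpolation=cv2.INTER_CUBIC)
b=cv2.resize(im[170:260,395-15:395+75+10],None,fx=4,fy=4.4,interpolation=cv2.INTER_CUBIC)
cv2.imwrite('pics/crop1.png',cv2.hconcat([a,b]));print(a.shape,b.shape)
E
```

```text
(396, 396, 3) (396, 400, 3)
```

View pics/crop1.png

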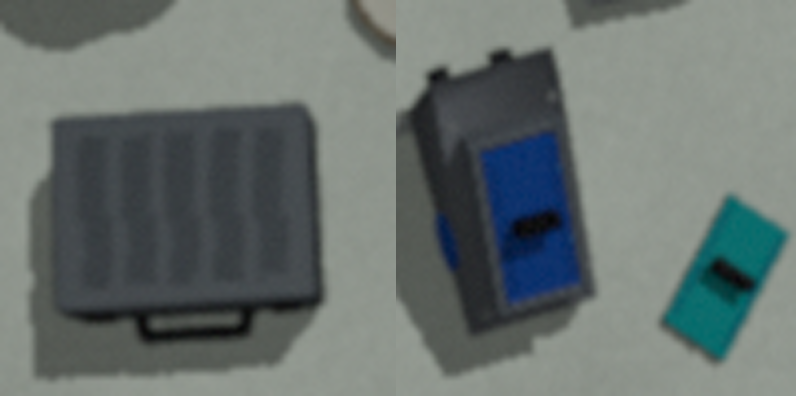

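The blue plate with the black rib in the box's frame (px ~413,217) is the cover. The teal plate (~463,233) is not. Next I fit coarse poses.

Run:
```python
from h import *
from scipy.optimize import least_squares
c=camera('top')
A=np.array([[52,120],[305,105],[320,300],[60,308]])/4.4+[210,170]
case=np.array([ray(c,*p,.095) for p in A]);print('case',case.round(3).tolist(),case.mean(0))
e=case[1]-case[0];f=case[0]-case[3];print(np.linalg.norm(e),np.linalg.norm(f),np.degrees([np.arctan2(e[0],-e[1]),np.arctan2(f[1],f[0])]))
K=np.array([[483,150],[553,132],[580,288],[508,303]],float);K=np.c_[(K[:,0]-396)/4+380,K[:,1]/4.4+170]
L=np.array([[64,33,10],[64,-33,10],[-64,-33,10],[-64,33,10]])/1e3
def X(p,P): return p[:3]+(Ro.from_euler('z',p[3])*Ro.from_euler('y',-25,degrees=True)).apply(P)
r=least_squares(lambda p:np.ravel([proj(c,x) for x in X(p,L)]-K),[.6,-.2,.11,.2]);print(r.x,np.degrees(r.x[3]),r.fun.round(1))
for z in(.1,.12): 
  q=least_squares(lambda p:np.ravel([proj(c,x) for x in X([p[0],p[1],z,p[2]],L)]-K),[.6,-.2,.2]);print(z,q.x,q.cost)
o=robot.get_obs();Rt=Ro.from_quat(o['tool_rot']).as_matrix();print(Rt.round(3))
print('shell',ray(c,306,165,.01),'rot',ray(c,355,158,.02))
```

```text
case [[0.63, 0.376, 0.095], [0.641, 0.173, 0.095], [0.484, 0.16, 0.095], [0.479, 0.366, 0.095]] [0.55845859 0.26862077 0.095     ]
0.20385450935140378 0.1517070748371597 [3.01705737 4.03105849]
[ 0.54371807 -0.29003443  0.12499293  0.23891003] 13.688536675786937 [-0.4  0.5  0.9 -0.1 -0.1 -0.8 -0.4  0.4]
0.1 [ 0.54694684 -0.29588895  0.23775298] 1.3232524227521172
0.12 [ 0.54436313 -0.291204    0.23867566] 1.111303925791542
[[ 0.276 -0.961 -0.   ]
 [-0.961 -0.276  0.002]
 [-0.002 -0.    -1.   ]]
shell [0.7679439  0.07877641 0.01      ] rot [ 0.79119251 -0.10671202  0.02      ]
```

```bash
python3 -m pendant '[[[0,0,-20],2.3],[[-24,-50,-14],0],[[-24,-50,-14],0],[[-24,-50,-14],0],[[-24,-50,-14],0],[[-24,-50,-14],0],[[-24,-50,0],0],[[-24,-50,0],0]]' 60 && python3 -m pendant '[[[-22,-43,0],0],[[-22,-43,0],0],[[0,0,0],0]]'
python3 - <<'E'
from h import *
c=camera('wrist');cv2.imwrite('pics/w1.png',c['pixels']);o=robot.get_obs();print(o['position'],o['tool_rot'],o['q'].round(2) if hasattr(o['q'],'round') else o['q'])
print('cam C',-c['R'].T@c['t'],c['R'].round(3),c['mtx'])
E
```

```text
time: 1.15
position: [0.4739, -0.353, 0.3346]
tool_rot: [0.787, -0.618, 0.0, 0.0]
ft_force: [0.7, -0.2, -0.7]
grip_width: 0.0599
time: 1.52
position: [0.5478, -0.2884, 0.334]
tool_rot: [0.788, -0.616, -0.0, -0.0]
ft_force: [-0.9, -0.5, 0.2]
grip_width: 0.0601
[ 0.54643961 -0.28987854  0.33397327] [ 7.87522817e-01 -6.16285194e-01 -5.62778348e-04  2.36113330e-04] [-0.67  0.44  1.34 -0.    1.37  0.66]
cam C [ 0.6235134  -0.26945708  0.4746293 ] [[ 0.242 -0.97  -0.001]
 [-0.931 -0.233  0.28 ]
 [-0.272 -0.067 -0.96 ]] [[280.76372661   0.         318.08317141]
 [  0.         280.76372661 201.65395368]
 [  0.           0.           1.        ]]
```

View pics/w1.png

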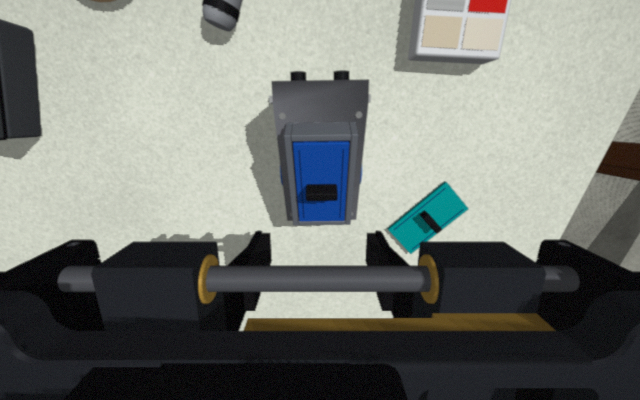

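The wrist view shows the box upright. The blue cover spans (293–351, 141–222) and the rib (306–337, 185–200). I refine the pose from the blue mask.

Run:
```python
from h import *
from scipy.optimize import least_squares
c=camera('wrist');im=c['pixels'].astype(int)
b,g,r=im[...,0],im[...,1],im[...,2]
m=((b>70)&(b-g>45)&(b-r>45)).astype(np.uint8);m[:130]=0;m[232:]=0;m[:,:285]=0;m[:,356:]=0
m=cv2.morphologyEx(m,cv2.MORPH_CLOSE,np.ones((25,25)))
k=max(cv2.findContours(m,0,1)[0],key=cv2.contourArea);R=cv2.minAreaRect(k);h=cv2.approxPolyDP(k,5,True)[:,0]
print(cv2.boxPoints(R).round(1).tolist(),h.tolist())
K4=h.astype(float)
order=[np.argmin(K4@v) for v in ([1,1],[-1,1],[-1,-1],[1,-1])]
ctr=K4.mean(0);K=K4[order];K=K+np.sign(K-ctr)*.5   # TL TR BR BL outer pixel edges
L=np.array([[64,33,10],[64,-33,10],[-64,-33,10],[-64,33,10]])/1e3
X=lambda p,P:p[:3]+(Ro.from_euler('z',p[3])*Ro.from_euler('y',-25,degrees=True)).apply(P)
f=lambda z:(lambda p:np.ravel([proj(c,x) for x in X([p[0],p[1],z,p[2]],L)]-K))
q=least_squares(lambda p:np.ravel([proj(c,x) for x in X(p,L)]-K),[.54,-.29,.11,.24]);print('free',q.x.round(4),np.degrees(q.x[3]),q.fun.round(1))
for z in(.1,.11,.12): s=least_squares(f(z),[.54,-.29,.24]);print(z,s.x.round(4),s.cost)
# rib black blob
blk=((im.max(2)<45)).astype(np.uint8);blk[:175]=0;blk[212:]=0;blk[:,:298]=0;blk[:,346:]=0
ys,xs=np.nonzero(blk);print('rib bbox',xs.min(),xs.max(),ys.min(),ys.max())
RL=np.array([[6,20,32],[6,-20,32],[-6,-20,32],[-6,20,32],[-6,20,10],[-6,-20,10]])/1e3
print([proj(c,x).round(1).tolist() for x in X(q.x,RL)])
```

```text
[[290.8999938964844, 140.0], [347.0, 138.39999389648438], [349.29998779296875, 218.3000030517578], [293.29998779296875, 219.89999389648438]] [[346, 139], [292, 140], [299, 219], [343, 218]]
free [ 0.5492 -0.2916  0.1078  0.268 ] 15.354414891486066 [-1.   0.7  1.2  0.2  0.1 -0.6 -0.3 -0.5]
0.1 [ 0.5479 -0.292   0.268 ] 3.915621737311837
0.11 [ 0.5495 -0.2915  0.268 ] 2.0994739592236695
0.12 [ 0.5511 -0.2911  0.268 ] 7.467016415121855
rib bbox 305 335 183 198
[[304.0, 191.0], [336.5, 190.2], [336.3, 197.6], [304.6, 198.4], [305.0, 187.5], [335.3, 186.7]]
```

```bash
python3 -m pendant '[[[2,7,40],0],[[0,0,45],0],[[0,0,40],0],[[0,0,30],0],[[0,0,15],0],[[0,0,8],0],[[0,0,0],0]]' 56
python3 -m pendant '[[[0,0,6],0],[[0,0,4],0],[[0,0,0],0],[[0,0,0],0]]'
python3 - <<'E'
from h import *
c=camera('wrist');cv2.imwrite('pics/w2.png',cv2.resize(c['pixels'][120:320,160:480],None,fx=2,fy=2))
print(proj(c,[.540,-.294,.128])*2-[320,240])
E
```

```text
time: 2.5
position: [0.5395, -0.2954, 0.1569]
tool_rot: [0.786, -0.618, 0.0, 0.0]
ft_force: [0.0, 0.7, 0.5]
grip_width: 0.056
time: 3.0
position: [0.5397, -0.2948, 0.1467]
tool_rot: [0.787, -0.617, 0.0, -0.0]
ft_force: [-0.1, 0.9, -0.9]
grip_width: 0.0562
[314.32098603 259.07234018]
```

View pics/w2.png

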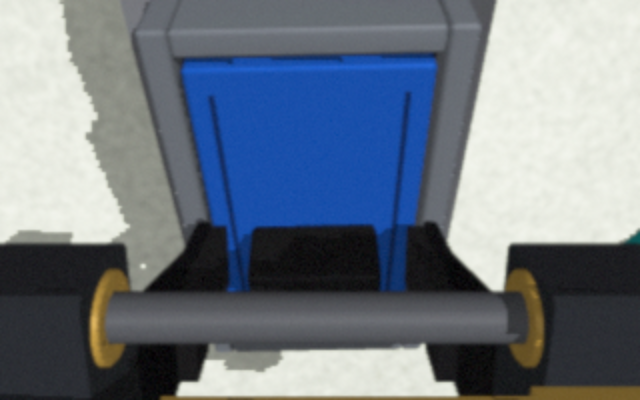

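The rib (250–378, 228–290 in the crop) sits centred between the fingers. Next I close on it.

```bash
python3 -m pendant '[[[0,0,0],0],[[0,0,0],0],[[0,0,0],0],[[0,0,0],0],[[0,0,0],0],[[0,0,0],0]]' 30 25
python3 -m pendant '[[[0,2,-4.5],0],[[0,3,-6],0],[[0,4,-9],0],[[0,6,-13],0],[[0,9,-20],0],[[0,0,-40],0],[[0,0,-40],0],[[0,0,0],0]]'
python3 - <<'E'
from h import *
c=camera('wrist');cv2.imwrite('pics/w3.png',c['pixels'])
E
```

```text
time: 3.8
position: [0.5395, -0.2948, 0.1466]
tool_rot: [0.787, -0.618, -0.0, -0.0]
ft_force: [-1.1, 0.2, 0.9]
grip_width: 0.0397
time: 4.8
position: [0.5176, -0.3023, 0.2843]
tool_rot: [0.786, -0.618, 0.005, 0.0]
ft_force: [0.1, -0.2, -0.1]
grip_width: 0.0396
```

View pics/w3.png

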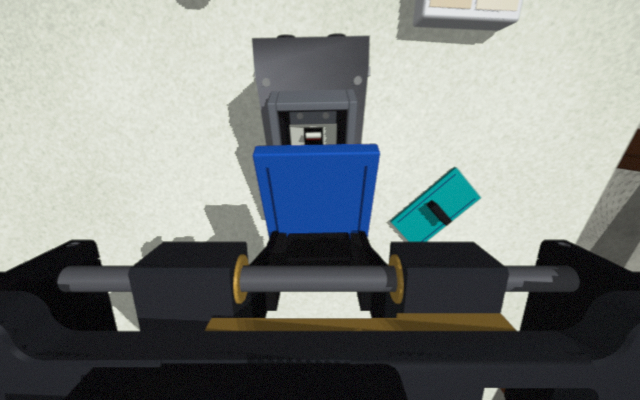

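The cover is held and the lever is visible at (314,138). I now turn it so its back faces the case's right side and carry it over.

```bash
python3 -m pendant '[[[0,0,0],-10],[[0,0,0],-10],[[0,0,0],-10],[[0,0,0],-10],[[0,0,0],-10],[[0,0,0],-10],[[0,0,0],-10],[[0,0,0],-10]]'
python3 -m pendant '[[[10,-45,0],0],[[10,-45,0],0],[[10,-45,0],0],[[10,-45,0],0],[[10,-45,0],0],[[9,-45,0],0],[[9,-45,0],0],[[9,-45,0],0]]'
python3 -m pendant '[[[0,-21,0],0],[[0,-21,0],0],[[0,0,30],0],[[0,0,30],0],[[0,0,10],0],[[0,0,0],0]]'
python3 - <<'E'
from h import *
c=camera('wrist');cv2.imwrite('pics/w4.png',c['pixels']);s=camera('scene');cv2.imwrite('pics/s4.png',s['pixels'])
print(robot.get_obs()['q'])
E
```

```text
time: 5.85
position: [0.515, -0.2998, 0.2775]
tool_rot: [0.999, 0.035, -0.001, -0.001]
ft_force: [-0.2, 0.7, -1.0]
grip_width: 0.0396
time: 6.85
position: [0.5684, 0.065, 0.2777]
tool_rot: [0.999, 0.032, -0.002, -0.0]
ft_force: [0.0, -0.2, -0.4]
grip_width: 0.0396
time: 7.6
position: [0.5666, 0.1052, 0.2086]
tool_rot: [0.999, 0.032, -0.001, 0.0]
ft_force: [0.4, 0.0, -0.6]
grip_width: 0.0395
[-9.99320160e-03  5.05162211e-01  1.59148602e+00 -4.24848189e-05
  1.04310629e+00 -7.45030348e-02]
```

View pics/w4.png

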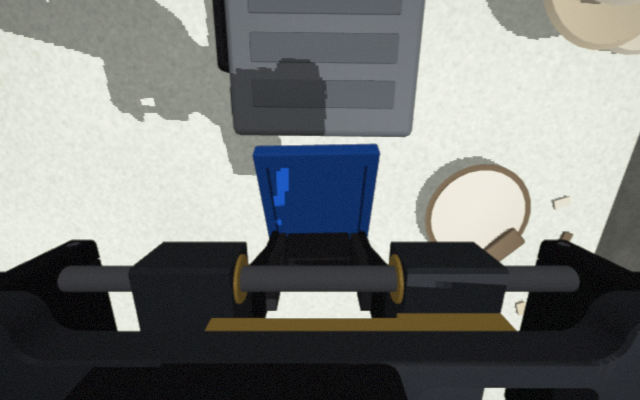

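The cover is unslipped in the grip, and the case's near edge runs (234,134)–(410,136). Next I compute its line and the cover's tilt.

Run:
```python
from h import *
from scipy.optimize import least_squares
c=camera('wrist');o=robot.get_obs();T=np.array(o['position'])
a,b=ray(c,234,134,.093),ray(c,410,136,.093);a2,b2=ray(c,229,10,.095),ray(c,424,10,.095);print('edge',a,b,np.linalg.norm(a-b),np.degrees(np.arctan2((b-a)[1],(b-a)[0])),a2,b2,np.linalg.norm(a2-b2))
Rt=Ro.from_quat(o['tool_rot']).as_matrix()
up=-Rt[:,1];y=-Rt[:,0]
K=np.array([[254,147],[379,146],[375,157],[258,158]],float) # top edge: far(back) then outer
def mod(p):
    th,n,h=p;  # tilt; pivot rel TCP: h below, n = pivot z on cover
    x=np.cos(th)*up+np.sin(th)*np.array([0,0,1]);z=np.cross(x,y)
    O=T-[0,0,h]-n*z
    return np.array([O+.064*x+s*.033*y+q*z for s,q in((1,.0),(-1,.0),(-1,.01),(1,.01))])
f=lambda p:np.ravel([proj(c,v) for v in mod([p[0],.023,p[1]])]-K)
r=least_squares(f,[.43,.017]);print(np.degrees(r.x[0]),r.x[1],r.fun.round(1))
for t in(20,25,30): print(t,np.round([proj(c,v) for v in mod([np.radians(t),.023,.017])],0).tolist())
print(up,T)
```

```text
edge [0.48992907 0.16538722 0.093     ] [0.64708084 0.17375082 0.093     ] 0.15737417297387435 3.046398483622701 [0.4884474  0.26091719 0.095     ] [0.6422806  0.27097803 0.095     ] 0.15416184254194149
40.36654875882587 0.04257534078855572 [ 3.3 -1.8 -3.3 -0.8  2.8  1.6 -2.9  0.7]
20 [[256.0, 137.0], [377.0, 137.0], [380.0, 145.0], [253.0, 145.0]]
25 [[254.0, 139.0], [379.0, 139.0], [382.0, 148.0], [250.0, 149.0]]
30 [[251.0, 141.0], [382.0, 141.0], [385.0, 153.0], [248.0, 153.0]]
[-6.46662278e-02  9.97906928e-01 -2.05377823e-04] [0.56780686 0.10539562 0.21025651]
```

```bash
python3 -m pendant '[[[0,-3,30],0],[[0,-4,30],0],[[0,0,20],0],[[0,0,10],0],[[0,0,0],0]]' 30 12
python3 -m pendant '[[[0,0,4],0],[[0,-2,4],0],[[0,-2,4],0],[[0,-2,4],0],[[0,-2,4],0],[[0,-2,3],0],[[0,0,0],0]]'
python3 - <<'E'
from h import *
c=camera('wrist');s=camera('scene')
cv2.imwrite('pics/m5.png',cv2.vconcat([c['pixels'][80:330,120:520],cv2.resize(s['pixels'][150:275,300:500],None,fx=2,fy=2)]))
print(robot.get_obs()['position'])
E
```

```text
time: 8.38
position: [0.5667, 0.1126, 0.1193]
tool_rot: [0.999, 0.033, 0.0, -0.0]
ft_force: [0.5, 0.4, -0.4]
grip_width: 0.04
time: 9.25
position: [0.5657, 0.1228, 0.0957]
tool_rot: [0.999, 0.033, -0.0, -0.0]
ft_force: [0.1, -1.1, -0.0]
grip_width: 0.0394
[0.56563991 0.12285191 0.09591643]
```

View pics/m5.png

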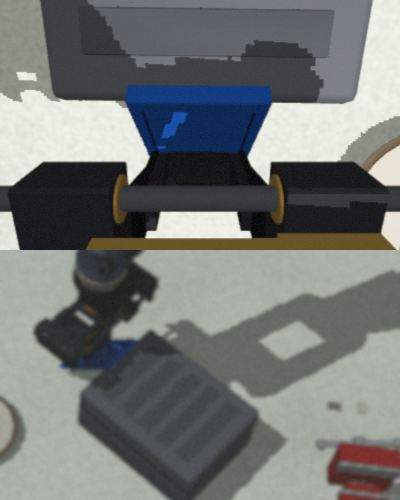

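The cover is tilting up on the case's edge (top edge at crop y≈90, over the case). I continue.

```bash
python3 -m pendant '[[[0,-3,3],0],[[0,-3,3],0],[[0,-3,2],0],[[0,-3,1],0],[[0,0,0],0]]'
python3 -m pendant '[[[0,-1,1],0],[[0,-1,1],0],[[0,0,1],0],[[0,0,1],0],[[0,0,0],0]]'
python3 - <<'E'
from h import *
c=camera('wrist');s=camera('scene');t=camera('top')
cv2.imwrite('pics/m6.png',cv2.vconcat([c['pixels'][80:330,120:520],cv2.resize(s['pixels'][160:247,320:460],(400,249),interpolation=cv2.INTER_CUBIC)]))
print(robot.get_obs()['position'])
E
```

```text
time: 9.98
position: [0.5649, 0.1323, 0.0873]
tool_rot: [0.999, 0.033, -0.0, 0.002]
ft_force: [-1.3, -11.7, 3.4]
grip_width: 0.0399
time: 10.6
position: [0.565, 0.1327, 0.0869]
tool_rot: [0.999, 0.034, 0.0, 0.003]
ft_force: [-7.0, -16.7, 26.0]
grip_width: 0.0393
[0.56493509 0.13270348 0.0868389 ]
```

View pics/m6.png

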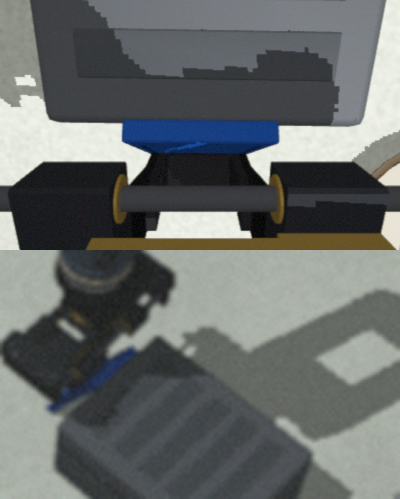

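```bash
python3 -m pendant '[[[0,1,-2],0],[[0,1,-2],0],[[0,0,0],0],[[0,0,0],0]]'
python3 - <<'E'
from h import *
c=camera('wrist');t=camera('top')
a,b=ray(c,234,134,.093),ray(c,410,136,.093)
im=c['pixels'];cv2.imwrite('pics/w7.png',im);cv2.imwrite('pics/t7.png',t['pixels'])
g=im.astype(int);m=(g[...,0]-g[...,2]>40)&(g[...,0]>60)
ys,xs=np.nonzero(m[:260]);k=(xs>220)&(xs<420);print('blue',xs[k].min(),xs[k].max(),ys[k].min(),ys[k].max())
T=np.array(robot.get_obs()['position']);up=np.array([-.066,.998,0]);y=np.array([-.998,-.066,0])
for d in(55,60,65,70,75,80):
    th=np.radians(d);x=np.cos(th)*up+np.sin(th)*np.array([0,0,1]);z=np.cross(x,y);O=T-[0,0,.017]-.023*z
    print(d,[proj(c,O+.064*x+s*.033*y+q*z).round().tolist() for s,q in((1,0),(-1,0),(-1,.01))],'bottom z',round((O-.064*x)[2],4))
E
```

```text
time: 11.25
position: [0.565, 0.1331, 0.0876]
tool_rot: [0.999, 0.033, -0.0, 0.001]
ft_force: [-1.5, -8.5, 4.6]
grip_width: 0.0399
blue 242 398 200 233
55 [[238.0, 173.0], [393.0, 173.0], [395.0, 195.0]] bottom z 0.0049
60 [[236.0, 184.0], [395.0, 184.0], [397.0, 208.0]] bottom z 0.0036
65 [[234.0, 196.0], [398.0, 196.0], [399.0, 221.0]] bottom z 0.0028
70 [[232.0, 210.0], [399.0, 210.0], [400.0, 235.0]] bottom z 0.0026
75 [[230.0, 224.0], [401.0, 224.0], [401.0, 250.0]] bottom z 0.0028
80 [[229.0, 240.0], [402.0, 239.0], [401.0, 265.0]] bottom z 0.0035
```

```bash
python3 -m pendant '[[[0,0,-2],0],[[0,0,-2],0],[[0,-1,0],0],[[0,-1,0],0],[[0,-1,0],0],[[0,0,0],0],[[0,0,0],0]]' 30 5
python3 - <<'E'
from h import *
c=camera('wrist');im=c['pixels']
g=im.astype(int);m=(g[...,0]-g[...,2]>40)&(g[...,0]>60)
ys,xs=np.nonzero(m[:260]);k=(xs>220)&(xs<420);print('blue',xs[k].min(),xs[k].max(),ys[k].min(),ys[k].max())
E
```

```text
time: 12.22
position: [0.5645, 0.1376, 0.0909]
tool_rot: [0.999, 0.033, -0.0, -0.0]
ft_force: [-0.8, -2.3, 0.1]
grip_width: 0.0403
blue 243 401 214 238
```

```bash
python3 -m pendant '[[[0,0,1.5],0],[[0,0,1.5],0],[[0,0,1.5],0],[[0,0,1],0],[[0,0,0],0]]'
```

```text
time: 12.9
position: [0.5648, 0.1373, 0.0876]
tool_rot: [0.999, 0.033, 0.0, 0.0]
ft_force: [-4.2, -3.5, 12.6]
grip_width: 0.0399
```

```bash
python3 -m pendant '[[[0,0,-1.5],0],[[0,0,0],0]]' && python3 -m pendant '[[[0,0,0],0],[[0,0,0],0],[[0,0,0],0],[[0,0,0],0],[[0,0,0],0]]' 62 && python3 -m pendant '[[[0,4,0],0],[[0,6,0],0],[[0,6,0],0],[[0,0,0],0]]'
python3 - <<'E'
from h import *
c=camera('wrist');s=camera('scene')
cv2.imwrite('pics/m8.png',cv2.vconcat([c['pixels'][80:330,120:520],cv2.resize(s['pixels'][160:247,320:460],(400,249),interpolation=cv2.INTER_CUBIC)]))
E
```

```text
time: 13.15
position: [0.5649, 0.1373, 0.0879]
tool_rot: [0.999, 0.033, 0.0, 0.0]
ft_force: [-2.5, -3.9, 7.2]
grip_width: 0.0397
time: 13.78
position: [0.5649, 0.1379, 0.0869]
tool_rot: [0.999, 0.033, 0.0, -0.0]
ft_force: [-0.4, -0.4, 1.3]
grip_width: 0.0616
time: 14.28
position: [0.5661, 0.121, 0.0871]
tool_rot: [0.999, 0.032, 0.0, -0.0]
ft_force: [-0.3, 0.2, -0.5]
grip_width: 0.0621
```

View pics/m8.png

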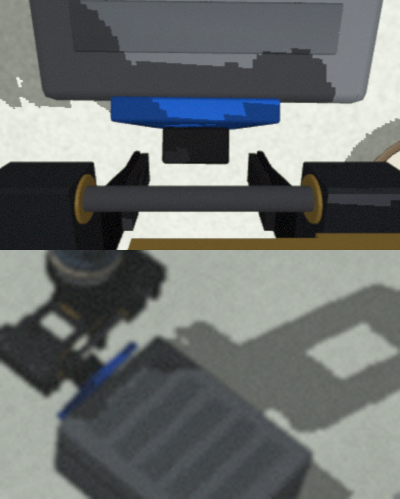

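The cover stands against the case with its rib out (wrist crop: top edge y≈98, rib (163–228,128–163)). Next I go up and back to the box.

```bash
python3 -m pendant '[[[0,10,0],0],[[0,10,-30],0],[[0,0,-45],0],[[0,0,-45],0],[[0,0,-45],0],[[-10,50,0],0],[[-10,50,0],0],[[-10,50,0],0]]' && python3 -m pendant '[[[-10,50,0],10],[[0,50,0],10],[[0,40,0],10],[[0,40,0],10],[[0,30,0],10],[[0,0,0],10],[[0,0,0],10],[[0,0,0],10]]' 0 10
```

```text
time: 15.38
position: [0.5465, -0.0517, 0.2523]
tool_rot: [0.999, 0.033, 0.0, 0.0]
ft_force: [0.8, -0.2, -0.0]
grip_width: 0.0621
time: 16.38
position: [0.4876, -0.2492, 0.252]
tool_rot: [0.785, -0.62, -0.0, 0.0]
ft_force: [0.1, -0.2, -0.1]
grip_width: 0.0009
```

```bash
python3 -m pendant '[[[29,0,0],-1],[[28,0,0],0],[[0,0,0],0],[[0,0,0],0]]'
python3 - <<'E'
from h import *
import json
c=camera('wrist');im=c['pixels'];cv2.imwrite('pics/w9full.png',im)
json.dump({k:np.asarray(c[k]).tolist() for k in('mtx','R','t')},open('c9.json','w'))
p=proj(c,[.549,-.2915,.108]);print(p)
x0,y0=int(p[0])-100,int(p[1])-85;x0,y0=max(x0,0),max(y0,0);print(x0,y0)
cv2.imwrite('pics/w9.png',cv2.resize(im[y0:y0+150,x0:x0+200],None,fx=4,fy=4,interpolation=cv2.INTER_CUBIC));print(robot.get_obs()['position'],robot.get_obs()['tool_rot'])
E
```

```text
time: 16.88
position: [0.5013, -0.3032, 0.2517]
tool_rot: [0.792, -0.611, -0.001, -0.0]
ft_force: [0.1, -0.5, -0.6]
grip_width: 0.0003
[319.19358948 149.76026578]
219 64
[ 0.50142031 -0.30290277  0.25179225] [ 7.91995952e-01 -6.10525703e-01 -8.61256245e-04 -1.90325444e-04]
```

View pics/w9.png

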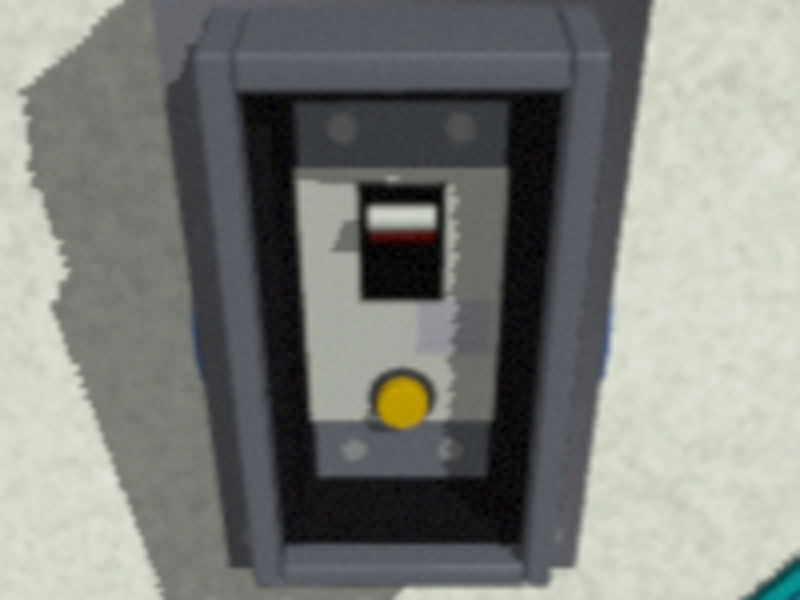

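The breaker is uncovered. The button is at px (319.5,164.5), and the white lever tip, up, at (319.5,118).

Run:
```python
from h import *
import json
c={k:np.array(v) for k,v in json.load(open('c9.json')).items()}
for yaw in(.24,.25,.268):
  for O in ([.549,-.2915,.108],[.549,-.2915,.105]):
    B=(Ro.from_euler('z',yaw)*Ro.from_euler('y',-25,degrees=True)).as_matrix();O=np.array(O)
    C=-c['R'].T@c['t']
    def hit(u,v,n):
        d=c['R'].T@np.linalg.solve(c['mtx'],[u,v,1]);s=((O+n*B[:,2]-C)@B[:,2])/(d@B[:,2]);return C+s*d
    b=hit(319.5,164.5,-.014);l=hit(319.5,118,-.0082)
    print(yaw,b.round(4),l.round(4),'btn local',(B.T@(b-O)).round(4),'lever-btn',(B.T@(l-b)).round(4))
```

```text
0.24 [ 0.5312 -0.2966  0.0839] [ 0.5785 -0.284   0.1131] btn local [-0.027  -0.0007 -0.014 ] lever-btn [0.0567 0.001  0.0058]
0.24 [ 0.5307 -0.2967  0.0807] [ 0.5785 -0.284   0.1102] btn local [-0.0275 -0.0007 -0.014 ] lever-btn [0.0573 0.001  0.0058]
0.25 [ 0.5312 -0.2966  0.0839] [ 0.5785 -0.284   0.1131] btn local [-0.027  -0.0005 -0.014 ] lever-btn [0.0567 0.0005 0.0058]
0.25 [ 0.5307 -0.2967  0.0807] [ 0.5785 -0.284   0.1102] btn local [-0.0275 -0.0006 -0.014 ] lever-btn [0.0573 0.0005 0.0058]
0.268 [ 0.5312 -0.2966  0.0839] [ 0.5785 -0.284   0.1131] btn local [-0.027  -0.0002 -0.014 ] lever-btn [ 0.0567 -0.0004  0.0058]
0.268 [ 0.5307 -0.2967  0.0807] [ 0.5785 -0.284   0.1101] btn local [-0.0275 -0.0002 -0.014 ] lever-btn [ 0.0573 -0.0004  0.0058]
```

```bash
python3 -m pendant '[[[1.5,-17,40],0],[[0,0,45],0],[[0,0,32],0],[[0,0,20],0],[[0,0,0],0],[[0,-2,4.5],0],[[0,-2,4.5],0],[[0,0,0],0]]' && python3 -m pendant '[[[0,-0.85,1.8],0],[[0,-0.85,1.8],0],[[0,0,0],0],[[0,0,0],0]]'
```

```text
time: 17.92
position: [0.5234, -0.3003, 0.1067]
tool_rot: [0.792, -0.611, 0.001, -0.0]
ft_force: [0.6, -0.1, 1.9]
grip_width: 0.0002
time: 18.42
position: [0.5249, -0.2999, 0.1027]
tool_rot: [0.792, -0.611, 0.001, -0.0]
ft_force: [1.0, -0.7, 3.4]
grip_width: 0.0002
```

```bash
python3 -m pendant '[[[0,-0.85,1.8],0],[[0,0,0],0],[[0,0,0],0]]'; python3 -m pendant '[[[0,-0.4,0.9],0],[[0,0,0],0],[[0,0,0],0]]'
```

```text
time: 18.8
position: [0.5254, -0.2998, 0.1018]
tool_rot: [0.792, -0.611, 0.001, 0.0]
ft_force: [0.2, 1.3, 8.8]
grip_width: 0.0007
time: 19.18
position: [0.5255, -0.2998, 0.1016]
tool_rot: [0.792, -0.61, 0.0, 0.0]
ft_force: [-3.2, 0.7, 13.9]
grip_width: 0.0006
```

Run:
```python
from h import *
c=camera('top');t=camera('scene');cv2.imwrite('pics/t10.png',c['pixels']);cv2.imwrite('pics/s10.png',t['pixels'])
w=camera('wrist');cv2.imwrite('pics/w10.png',w['pixels'])
f=lambda a:[proj(w,p).round().tolist() for p in a]
print(f([[.5785,-.284,.1131],[.562,-.288,.108]]))
for v in range(100,240,4): print(v,w['pixels'][v,312:328].mean(0).round().tolist() if v<215 else '',end=' ')
```

```text
[[315.0, 171.0], [314.0, 203.0]]
100 [117.0, 110.0, 106.0] 104 [115.0, 108.0, 103.0] 108 [113.0, 106.0, 102.0] 112 [107.0, 101.0, 96.0] 116 [21.0, 19.0, 19.0] 120 [75.0, 71.0, 68.0] 124 [74.0, 70.0, 67.0] 128 [74.0, 70.0, 66.0] 132 [75.0, 71.0, 68.0] 136 [75.0, 70.0, 67.0] 140 [74.0, 70.0, 67.0] 144 [87.0, 86.0, 83.0] 148 [121.0, 129.0, 126.0] 152 [54.0, 57.0, 56.0] 156 [11.0, 11.0, 12.0] 160 [11.0, 12.0, 13.0] 164 [14.0, 14.0, 15.0] 168 [12.0, 12.0, 13.0] 172 [11.0, 11.0, 12.0] 176 [14.0, 15.0, 73.0] 180 [18.0, 23.0, 206.0] 184 [17.0, 22.0, 206.0] 188 [16.0, 22.0, 206.0] 192 [19.0, 23.0, 207.0] 196 [19.0, 24.0, 207.0] 200 [224.0, 232.0, 230.0] 204 [210.0, 221.0, 218.0] 208 [169.0, 172.0, 171.0] 212 [185.0, 188.0, 187.0] 216  220  224  228  232  236
```

The wrist pixels show the red lever face at rows 176–198 and the white tip at 200–208, so the lever has dropped. I back off and push it up.

```bash
python3 -m pendant '[[[0,2,-4.2],0],[[0,2,-4.2],0],[[0,-8,-3.8],0],[[0,-8,-3.8],0],[[0,0,0],0]]'; python3 -m pendant '[[[0,-3.6,-1.7],0],[[0,-3.6,-1.7],0],[[0,-3.6,-1.7],0],[[0,-3.6,-1.7],0],[[0,0,0],0]]'; python3 -m pendant '[[[0,-3.6,-1.7],0],[[0,-3.6,-1.7],0],[[0,-2.7,-1.3],0],[[0,0,0],0],[[0,0,0],0]]'
```

```text
time: 19.95
position: [0.5382, -0.2961, 0.1158]
tool_rot: [0.792, -0.61, 0.0, 0.0]
ft_force: [0.3, 0.7, -0.5]
grip_width: 0.0011
time: 20.58
position: [0.5507, -0.2927, 0.1229]
tool_rot: [0.792, -0.61, -0.0, 0.0]
ft_force: [-3.6, -0.9, 2.9]
grip_width: 0.0005
time: 21.2
position: [0.561, -0.2899, 0.1271]
tool_rot: [0.792, -0.611, 0.0, -0.0]
ft_force: [-0.2, -0.5, 0.4]
grip_width: 0.0004
```

```bash
python3 -m pendant '[[[0,9,4],0],[[0,5,-15],0],[[0,10,-40],0],[[0,15,-40],0],[[-3,22,-33],0],[[0,0,0],0],[[0,0,0],0]]'
python3 - <<'E'
from h import *
c=camera('wrist');im=c['pixels'];s=camera('scene');cv2.imwrite('pics/s11.png',s['pixels']);t=camera('top');cv2.imwrite('pics/t11.png',t['pixels'])
a=cv2.resize(im[64:214,219:419],(400,300),interpolation=cv2.INTER_CUBIC)
b=cv2.resize(s['pixels'][160:260,320:453],(400,300),interpolation=cv2.INTER_CUBIC)
d=cv2.resize(t['pixels'][170:270,210:410],(800,300)[:1]+(300,),interpolation=cv2.INTER_CUBIC)
d=cv2.resize(t['pixels'][175:250,210:410],(800,300),interpolation=cv2.INTER_CUBIC)
cv2.imwrite('pics/fin.png',cv2.vconcat([cv2.hconcat([a,b]),d]))
E
```

```text
time: 22.08
position: [0.5008, -0.3026, 0.2514]
tool_rot: [0.792, -0.611, 0.0, -0.0]
ft_force: [0.1, 0.5, -1.3]
grip_width: 0.0008
```

View pics/fin.png

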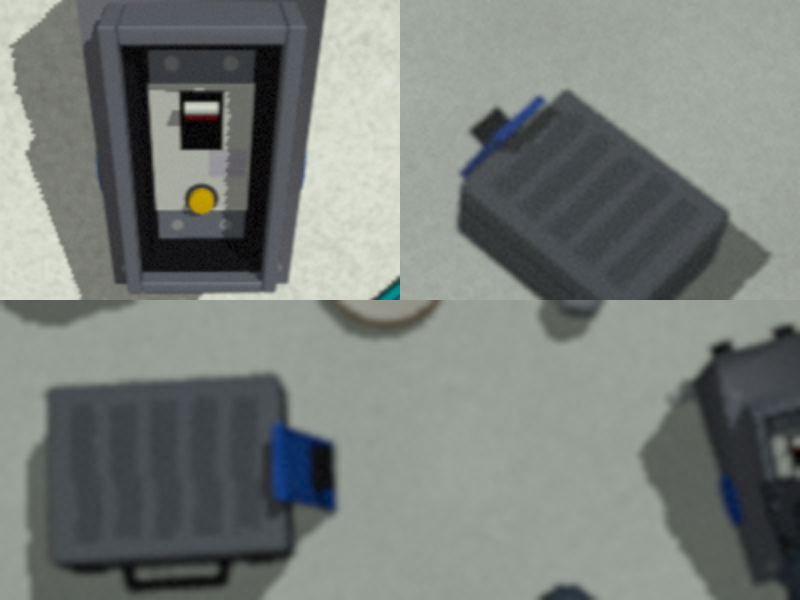

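Lever is up, button out, and the cover leans on the case with its rib out. One numeric check of tilt and case shift before I hand in.

Run:
```python
from h import *
from scipy.optimize import least_squares
c=camera('top');t0=cv2.imread('pics/top0.png').astype(int);g=c['pixels'].astype(int)
m=((g[...,0]-g[...,2]>35)).astype(np.uint8);m[:,:265]=0;m[:,305:]=0;m[:195]=0;m[240:]=0
ys,xs=np.nonzero(m);print('blue cols',xs.min(),xs.max(),'rows',ys.min(),ys.max())
d=np.abs(g-t0).sum(2)[180:250,215:262];print('case px changed',(d>60).sum())
n=np.array([-.06,.998,0]);
for th in(60,65,68,71,74,78,82):
    a=np.radians(th);x=np.cos(a)*n+np.sin(a)*np.array([0,0,1]);y=np.array([-.998,-.06,0]);z=np.cross(x,y)
    f=np.array([.5645,.167,0]);b=f-n*.095/np.tan(a)
    P=[proj(c,b+l*x+s*.033*y+q*z) for l in(0,.128) for s in(1,-1) for q in(0,.01)]
    P=np.array(P);print(th,P.min(0).round(1),P.max(0).round(1))
```

```text
blue cols 278 293 rows 205 226
case px changed 0
60 [277.3 205. ] [300.2 226.5]
65 [277.  204.8] [297.4 226.7]
68 [277.  204.7] [295.9 226.8]
71 [277.2 204.6] [294.4 226.9]
74 [277.4 204.5] [293. 227.]
78 [277.8 204.4] [291.2 227.2]
82 [278.3 204.3] [289.4 227.3]
```

Tilt is about 72° and the case has not shifted. Handing in.

```bash
python3 -c "
from rig import order;print(order.hand_in())"
```

```text
the job is handed in; nothing more can be done
None
```

The job is handed in at about 22 s of the 72 s allowed; the hand-in gave no verdict.

- **Cover:** I lifted the blue cover out by its rib and stood it on a short end against the right side of the tool case. It leans at about 72° from flat with the rib facing out.
- **Trip test:** I pressed the yellow button to the bottom, where the force rose to about 14 N, and the wrist camera showed the lever dropped. I then pushed the lever up until the push force fell away.
- **Last checks:** The last wrist image shows the lever up and the button out. The top camera shows no changed pixels on the case top. The shell and rotary tool were never approached, but I did not measure them again at the end.
- **Pressure while standing the cover:** I once pressed it down too far, so the wrist force read about 32 N in total. I backed off straight away, and it settled without visible movement of the case.
- **Small disagreements:** The button-to-lever-tip distance came out 57 mm against 59 expected. The case side differed by about 4 mm between cameras, and the cover's tilt read in the grip was unreliable early on.

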